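Unpack the pile of gift tins into a stepped shop display

TASK

Take the pile of gift tins apart and lay out the display: the blue, the green and the red tin each flat in the middle of the mat of its own colour, lined up with the mat's length. On the blue tin goes a stepped tower: the cream tin lengthwise on it but shifted along its length by about 35 mm (either way), so that a strip of blue lid shows, and on the cream tin the yellow one, shifted back so that it stands straight above the blue. Leave the jam jar and the beaker where they are.

Things in the scene. Friction and masses are not known exactly. Their poses are not given: they have to be found in the camera images.
- blue_tin: Blue gift tin with printed dots: closed rigid box, 120 long (its x) x 62 wide (its y) x 40 mm high, about 0.2 kg, flat lid and bottom; origin: centre of its underside, z up. At first on top of the pile (underside 92 mm above the table), bridging the cream and the green tin crosswise. The pile's two columns stand about 114 mm apart between centres, a gap of about 50 mm.
- cream_tin: Cream white gift tin with printed dots: closed rigid box, 120 long (its x) x 62 wide (its y) x 40 mm high, about 0.2 kg, flat lid and bottom; origin: centre of its underside, z up. At the start in the second layer (underside 52 mm above the table), lengthwise on the red or the yellow tin, shifted about 34 mm along it; the blue tin lies on it.
- green_tin: Green gift tin with printed dots: closed rigid box, 120 long (its x) x 62 wide (its y) x 40 mm high, about 0.2 kg, flat lid and bottom; origin: centre of its underside, z up. At the start in the second layer (underside 52 mm above the table), lengthwise on the red or the yellow tin, shifted about 34 mm along it; the blue tin lies on it.
- red_tin: Red gift tin with printed dots: closed rigid box, 120 long (its x) x 62 wide (its y) x 40 mm high, about 0.2 kg, flat lid and bottom; origin: centre of its underside, z up. At the start in the lowest layer, on a fixed 12 mm thick serving board (so its underside is 12 mm above the table), under the cream or the green tin.
- yellow_tin: Yellow gift tin with printed dots: closed rigid box, 120 long (its x) x 62 wide (its y) x 40 mm high, about 0.2 kg, flat lid and bottom; origin: centre of its underside, z up. At the start in the lowest layer, on a fixed 12 mm thick serving board (so its underside is 12 mm above the table), under the cream or the green tin.
- blue_mat: plain blue display mat, 150 mm long (its x axis) x 92 mm wide (its y axis) x 3 mm thick, fixed to the table; origin at the centre of its underside on the table top (z = 0). The three mats lie side by side, in any order.
- green_mat: plain green display mat, 150 mm long (its x axis) x 92 mm wide (its y axis) x 3 mm thick, fixed to the table; origin at the centre of its underside on the table top (z = 0). The three mats lie side by side, in any order.
- red_mat: plain red display mat, 150 mm long (its x axis) x 92 mm wide (its y axis) x 3 mm thick, fixed to the table; origin at the centre of its underside on the table top (z = 0). The three mats lie side by side, in any order.
- jam_jar: Bystander: amber glass jam jar with a brass lid, 64 mm across, 85 mm high, loose, standing beyond the work; origin at the centre of its underside. Leave it alone.
- beaker: Bystander: white stoneware beaker, 72 mm across at the rim, 85 mm high, loose, standing beyond the work; origin at the centre of its underside. Leave it alone.
Mind the look-alikes: they are no part of the job. Leave any black look-alike of the yellow_tin alone.

How it is judged:
By the outcome, as a careful person would: the job done as asked, in the order asked, and still so for the second after the job is handed in, with the robot touching nothing.
It also fails if it takes over 128 s, if anything falls off the work surface, if the arm or the gripper's body presses on something with over 40 N, if the wrist force passes 120 N, or if a joint passes its speed limit or range.

ROBOT

A 7-joint arm with a two-finger parallel gripper is mounted at the origin on the work surface. World frame = base frame: x ahead of the robot, y to its left, z up, the work surface at z = 0. Lengths are in m, angles in rad, forces in N, time in s.
With the tool pointing down it reaches from about 0.4 to 0.875 m from the base axis. Payload 19.3 kg.
Tool frame: the origin (TCP) lies between the finger pads; the fingertips stand 8 mm ahead of it and the grasp point (between the pads) lies 11 mm behind it; z points along the fingers, y is the line along which they close (so a half turn about z gives the same grasp; the last joint's range is limited). The gripper opens to 85 mm and grips with 20 to 120 N. Pads are 22 mm wide; open, the fingers measure 114 mm over their backs; the gripper's body (76 mm by 85 mm) begins 54 mm behind the grasp point. The pads swing forward as they close: fully open they stand 13 mm farther back than shut.
Start: joints at [-1.325, 0.521, -0.036, 1.599, 0.021, 1.021, -0.113], TCP at [0.194, 0.594, 0.239] pointing down, gripper open.
Joint ranges: [-2.91, 2.91], [-0.3, 2.13], [-1.5, 1.42], [0.17, 2.43], [-1.26, 4.41], [0.16, 1.93], [-2.52, 2.52]. Speed limits (rad/s): [1.89, 1.89, 2.39, 2.39, 3.01, 3.01, 3.01].

INTERFACE

Orientations are given as a unit quaternion [w, x, y, z].
In Python, from station import * gives the robot as it stands.
- The arm moves only by the tool apply_moves, never from a script. Its argument "deltas" is a list of rows, each a list of 7 numbers: the closure, from -1 (fully open) to 1 (shut), then the shift along the world's x, y, z in units of 25 mm (1.0 is 25 mm), then the turn, a rotation vector about the world's x, y, z in units of 5 degrees (1.0 is 5 degrees). In form: [[claw, dx, dy, dz, ax, ay, az], ...]. A call has 1 to 10 rows; each row shifts and turns the commanded pose from where the row before left it; what a row does not reach is not made up. A row lasts 1/8 s, in which the tool goes at most 62.5 mm and 10.7 degrees, less where a joint would pass 70% of its speed; a pose out of reach is approached as far as the arm can. A call is refused whole if a number of a shift passes 1 or a number of a turn 1, either way. A call with a gripper value outside its range is refused whole. The fingers move at their own pace and stop on an object; "grip_force" is the grip in N (left out, the last holds). Time passes only in rows, so rows that do not move let the fingers close. It gives the time, the measured TCP pose, the force, the opening and the grip force at its end, in the units of the state.
- sense(): the state, without advancing time (a new reading comes with each control period).
- capture(name): name is "scene" or "top" or "wrist"; returns (picture, depth): 384x512x3 uint8, blue, green, red; 384x512 float32, m along the optical axis (not along the pixel's ray), 0 where there is no reading.
- get_calibration(name): a dict with "vfov" (degrees; the focal length in pixels is half the picture's height over the tangent of half this angle, whatever the lens; pixels are square), "cx", "cy" (the principal point, pixels), "k1" (the pictures are not rectified: a ray, as slopes to the right and down, at radius r is drawn at 1 + k1 r^2 times it, then the intrinsics apply), "extrinsics" (4x4, takes a point from camera to world coordinates); the wrist camera has in their place "hand_eye" (4x4, takes a point from camera to tool coordinates, whose origin is the TCP and whose axes are the flange's). Camera axes: x right, y down, z forward; pixel columns grow to the right and rows downward; lengths in m; the calibration is good to about 2 mm. A picture is of the moment at which its call begins: read the wrist's pose just before it. get_calibration takes no time and is no camera call.
- hand_in(): hands the job in; it is judged then, once.
The state is a dict: "time": time; "joints": joint angles; "joint_velocities": joint speeds; "joint_torque": joint torques, N m; "tcp_pos": TCP position; "orientation": TCP orientation; "wrist_force": force on the tool from outside, world axes, zero at the start; "torque": the same for the moment, N m; "opening": opening from 0.0 (shut) to 1.0 (fully open); "grip_force": force on a finger pad.
Only numpy, scipy, OpenCV 4.12 (cv2) and the standard library are available. Lean on these libraries where they do the work, as an engineer would, in place of code of your own. Each camera call takes 0.05 s, during which the arm holds its last target. There are 200 camera calls.

## Working session

There is one attempt and no reset: what is moved stays moved. The work goes in short steps, Python scripts to look and compute and a tool call to move; the robot and the scene stay as the last step left them, time stands still between calls to the robot, and variables do not carry over. Pictures are saved under pics/ and viewed, at most 14 in all, crops included, and the job is handed in when it is done.

Besides the shell and the picture viewer there is one more tool, called after ">>>" as name([rows], argument=value, ...), one row to a line, values as JSON. apply_moves: Moves the arm, as the interface text tells. Its arguments: {"type":"object","properties":{"deltas":{"type":"array","items":{"type":"array","items":{"type":"number"}}},"grip_force":{"type":"number"}},"required":["deltas"]}

```bash
ls; mkdir -p pics
python3 - <<'E'
from station import *
import cv2, numpy as np
s=sense(); print({k:np.round(v,3) for k,v in s.items()})
for n in("scene","top"):
    p,d=capture(n); cv2.imwrite(f"pics/{n}0.png",p); np.save(f"{n}0.npy",d)
    c=get_calibration(n); print(n,c)
print(get_calibration("wrist"))
E
```

```text
pics
{'time': np.float64(0.0), 'joints': array([-1.325,  0.522, -0.036,  1.6  ,  0.021,  1.021, -0.113]), 'joint_velocities': array([-0.001, -0.   ,  0.002, -0.   , -0.001, -0.001, -0.   ]), 'joint_torque': array([ 1.0000e-03, -9.2711e+01,  1.9800e+00, -3.6991e+01,  1.8000e-02,
        8.0000e-03,  0.0000e+00]), 'tcp_pos': array([0.194, 0.594, 0.239]), 'orientation': array([-0.   ,  0.157,  0.988, -0.001]), 'wrist_force': array([-0.369, -1.072, -0.375]), 'torque': array([-0.038, -0.04 ,  0.008]), 'grip_force': np.float64(0.0), 'opening': np.float64(0.999)}
scene {'vfov': 52.86167263560018, 'cx': 254.89466954648432, 'cy': 191.30416926890493, 'k1': -0.02911639104806047, 'extrinsics': array([[-0.11678275,  0.65712449, -0.7446806 ,  1.26299299],
       [ 0.99293735,  0.09303861, -0.07361546,  0.06542074],
       [ 0.02090953, -0.74801819, -0.66334876,  0.71104945],
       [ 0.        ,  0.        ,  0.        ,  1.        ]])}
top {'vfov': 45.74643057792636, 'cx': 255.0655478140671, 'cy': 192.18491301249998, 'k1': -0.006067400299234559, 'extrinsics': array([[-3.41928312e-03, -9.91007490e-01,  1.33762712e-01,
         3.79522545e-01],
       [-9.99994154e-01,  3.39135653e-03, -4.36619448e-04,
        -2.49134841e-02],
       [-2.09439033e-05, -1.33763423e-01, -9.91013293e-01,
         1.23477872e+00],
       [ 0.00000000e+00,  0.00000000e+00,  0.00000000e+00,
         1.00000000e+00]])}
{'vfov': 58.76773716263517, 'cx': 247.66431122436177, 'cy': 198.3876235023298, 'k1': -0.05152530748807023, 'hand_eye': array([[ 1.05678983e-03, -9.62438199e-01, -2.71498796e-01,
         6.83777696e-02],
       [ 9.99999344e-01,  1.13724537e-03, -1.39003390e-04,
        -6.34387626e-04],
       [ 4.42542921e-04, -2.71498471e-01,  9.62438769e-01,
        -1.34922759e-01],
       [ 0.00000000e+00,  0.00000000e+00,  0.00000000e+00,
         1.00000000e+00]])}
```

View pics/scene0.png

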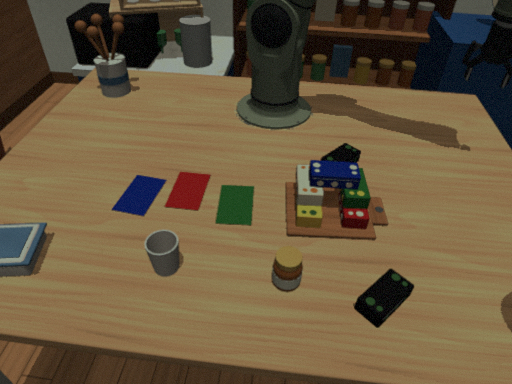

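View pics/top0.png

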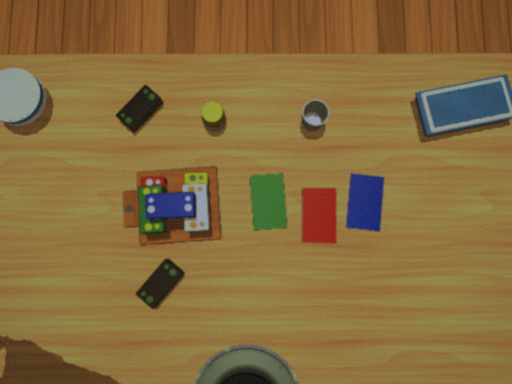

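The scene view shows the pile at about (330,195): blue on top, cream over yellow on the image left, and green over red on the right. In the top view blue is at (170,206), cream (195,205), green (152,210), and the mats are green (268,202), red (319,215), blue (365,202). These could be mistaken for a target:
- Black tins at top (139,109) and (160,283): decoys.
- Flat blue box at top (465,105): not the tin, too big.
- Jar with the yellow lid at top (213,113): a bystander.

The dotted tins in the pile on the board are my choice.

```bash
cat > h.py <<'E'
import cv2, numpy as np
from station import *
def K(c):
    f=192/np.tan(np.radians(c['vfov']/2)); return f
def slopes(c,uv):
    f=K(c); uv=np.asarray(uv,float).reshape(-1,1,2)
    M=np.array([[f,0,c['cx']],[0,f,c['cy']],[0,0,1.]])
    return cv2.undistortPoints(uv,M,np.array([c['k1'],0,0,0,0.])).reshape(-1,2)
def ext(name,s=None):
    c=get_calibration(name)
    if name!='wrist': return c,c['extrinsics']
    from scipy.spatial.transform import Rotation as R
    T=np.eye(4); q=s['orientation']; T[:3,:3]=R.from_quat([q[1],q[2],q[3],q[0]]).as_matrix(); T[:3,3]=s['tcp_pos']
    return c,T@c['hand_eye']
def cloud(name,d,s=None):
    c,E=ext(name,s); h,w=d.shape
    v,u=np.mgrid[:h,:w]; n=slopes(c,np.stack([u.ravel(),v.ravel()],1))
    P=np.c_[n,np.ones(len(n))]*d.reshape(-1,1)
    return (P@E[:3,:3].T+E[:3,3]).reshape(h,w,3)
def plane(name,uv,z,s=None):
    c,E=ext(name,s); n=slopes(c,uv); D=np.c_[n,np.ones(len(n))]@E[:3,:3].T
    return E[:3,3]+D*((z-E[2,3])/D[:,2])[:,None]
RNG={'blue':[(110,130)],'green':[(45,85)],'red':[(0,6),(174,180)],'yellow':[(22,35)]}
def cmask(p,col):
    H=cv2.cvtColor(p,cv2.COLOR_BGR2HSV); m=np.zeros(H.shape[:2],np.uint8)
    if col=='cream': return cv2.inRange(H,(0,0,150),(180,60,255))
    for a,b in RNG[col]: m|=cv2.inRange(H,(a,130,50),(b,255,255))
    return m
def rect(name,p,X,col,z,tol,box,s=None,close=7):
    "colour mask limited to a height band and world box -> largest contour cast on plane z -> min-area rect"
    x0,x1,y0,y1=box
    m=(cmask(p,col)>0)
    if close>5: m=cv2.morphologyEx(m.astype(np.uint8),cv2.MORPH_CLOSE,np.ones((close,close)))>0
    m&=(abs(X[...,2]-z)<tol)&(X[...,0]>x0)&(X[...,0]<x1)&(X[...,1]>y0)&(X[...,1]<y1)
    cs,_=cv2.findContours(m.astype(np.uint8),cv2.RETR_EXTERNAL,cv2.CHAIN_APPROX_NONE)
    if not cs: return None
    k=max(cs,key=cv2.contourArea)
    W=plane(name,k.reshape(-1,2),z,s)[:,:2]
    (c,(w,h),a)=cv2.minAreaRect((W*1000).astype(np.float32))
    if w<h: w,h,a=h,w,a+90
    a=(a+0)%180
    return np.round([*c,w,h,a],1), np.round(cv2.boxPoints((c,(w,h),a))).tolist()
E
python3 - <<'E'
from h import *
p=cv2.imread('pics/top0.png'); d=np.load('top0.npy'); X=cloud('top',d)
print('table z',X[250,330],X[60,330])
pile=(.2,.75,.1,.4); mats=(.2,.75,-.4,.1)
for c,z in(('blue',.132),('cream',.092),('green',.092),('red',.052),('yellow',.052)): print(c,rect('top',p,X,c,z,.012,pile))
for c in('blue','green','red'): print(c,'mat',rect('top',p,X,c,.003,.02,mats))
p=cv2.imread('pics/scene0.png'); d=np.load('scene0.npy'); X=cloud('scene',d)
for c,z in(('blue',.132),('cream',.092),('green',.092),('red',.052),('yellow',.052)): print(c,rect('scene',p,X,c,z,.012,pile))
for c in('blue','green','red'): print(c,'mat',rect('scene',p,X,c,.003,.02,mats))
t=cv2.imread('pics/top0.png')[155:255,115:235]; s=p[135:250,275:395]
cv2.imwrite('pics/crop.png',cv2.hconcat([cv2.resize(t,(400,380),interpolation=2),cv2.resize(s,(400,380),interpolation=2)]))
E
```

```text
table z [ 0.38843943 -0.22673554 -0.00046849] [ 0.92385475 -0.23966318  0.00435609]
blue (array([497.7, 182.1, 117.1,  60.3,  92.1]), [[470.0, 123.0], [530.0, 125.0], [526.0, 242.0], [465.0, 240.0]])
cream (array([498.2, 129. , 114.3,  55.9,   0.6]), [[441.0, 156.0], [441.0, 100.0], [556.0, 102.0], [555.0, 158.0]])
green (array([491.9, 238.2, 116.6,  58.3,   4.5]), [[431.0, 263.0], [436.0, 205.0], [552.0, 214.0], [548.0, 272.0]])
red (array([568.5, 241.9,  60.8,  24. ,  89.8]), [[556.0, 212.0], [580.0, 211.0], [581.0, 272.0], [557.0, 272.0]])
yellow (array([577. , 130. ,  58. ,  32.1,  90.6]), [[561.0, 101.0], [593.0, 101.0], [593.0, 159.0], [561.0, 159.0]])
blue mat (array([ 518.7, -324.3,  145.3,   87.2,  173.3]), [[586.0, -376.0], [596.0, -289.0], [452.0, -272.0], [441.0, -359.0]])
green mat (array([521.3, -60.5, 147. ,  89. ,   4.1]), [[445.0, -21.0], [451.0, -110.0], [598.0, -100.0], [591.0, -11.0]])
red mat (array([ 483.6, -199. ,  147.4,   87.4,  179. ]), [[557.0, -244.0], [558.0, -157.0], [411.0, -154.0], [409.0, -241.0]])
blue (array([503.3, 183.8, 116.6,  63. ,  92.9]), [[4
[... 206 characters left out ...]
 117.3,  57.7,   3.7]), [[437.0, 264.0], [441.0, 207.0], [558.0, 214.0], [554.0, 272.0]])
red (array([573.6, 245.1,  61.8,  46.6,  93.3]), [[552.0, 213.0], [599.0, 216.0], [595.0, 277.0], [549.0, 275.0]])
yellow (array([581.2, 130.8,  61.6,  51.4,  91.2]), [[556.0, 99.0], [608.0, 100.0], [606.0, 162.0], [555.0, 161.0]])
blue mat (array([ 522.1, -322.4,  146.4,   89.1,  173. ]), [[589.0, -376.0], [600.0, -287.0], [455.0, -269.0], [444.0, -358.0]])
green mat (array([524. , -59.4, 146.6,  87.9,   4. ]), [[448.0, -21.0], [454.0, -108.0], [600.0, -98.0], [594.0, -10.0]])
red mat (array([ 486.3, -196.8,  148.5,   90. ,  179.2]), [[560.0, -243.0], [561.0, -153.0], [413.0, -151.0], [411.0, -241.0]])
```

View pics/crop.png

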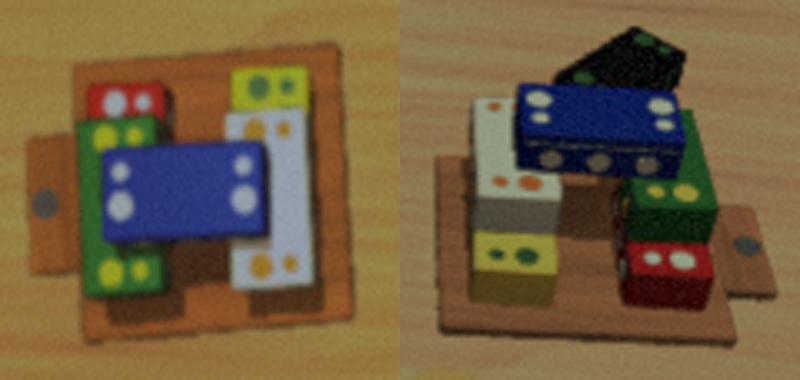

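The crop confirms it: blue lies crosswise on cream (over yellow) and green (over red), and the black tin behind is separate. The two views agree to within a few mm. Next I move above the pile and look with the wrist camera.

>>> apply_moves([
  [-1,0.72,-0.967,0,0,0,-0.82],
  [-1,0.72,-0.967,0,0,0,-0.82],
  [-1,0.72,-0.967,0,0,0,-0.82],
  [-1,0.72,-0.967,0,0,0,-0.82],
  [-1,0.72,-0.967,0,0,0,-0.82],
  [-1,0.72,-0.967,0,0,0,-0.82],
  [-1,0.72,-0.967,0,0,0,-0.82],
  [-1,0.72,-0.967,0,0,0,-0.82],
  [-1,0.72,-0.967,0,0,0,-0.82],
  [-1,0.72,-0.967,0,0,0,-0.82],
], grip_force=40)

```text
time: 1.35
tcp_pos: [0.3753, 0.3507, 0.2393]
orientation: [0.0, 0.495, 0.869, 0.0]
wrist_force: [-0.3, 0.9, -0.2]
opening: 1.0
grip_force: 0.0
```

>>> apply_moves([
  [-1,0.72,-0.967,0,0,0,-0.82],
  [-1,0.72,-0.967,0,0,0,-0.82],
  [-1,0.72,-0.967,0,0,0,-0.82],
  [-1,0.72,-0.967,0,0,0,-0.82],
  [-1,0.72,-0.967,0,0,0,-0.82],
  [-1,0.72,-0.967,0,0,0,-0.82],
  [-1,0.72,-0.967,0,0,0,-0.82],
  [-1,0,0,0,0,0,0],
  [-1,0,0,0,0,0,0],
])

```text
time: 2.48
tcp_pos: [0.5, 0.183, 0.2392]
orientation: [-0.0, 0.693, 0.72, -0.0]
wrist_force: [0.4, -0.3, -0.1]
opening: 1.0
grip_force: 0.0
```

```bash
cat >> h.py <<'E'
def tooly(s):
    w,x,y,z=s['orientation']; return np.degrees(np.arctan2(1-2*(x*x+z*z),2*(x*y-w*z)))
def wlook(tag,items):
    s=sense(); p,d=capture('wrist'); X=cloud('wrist',d,s)
    cv2.imwrite(f'pics/{tag}.png',p); np.savez(f'{tag}.npz',d=d,pos=s['tcp_pos'],q=s['orientation'])
    print('t',round(float(s['time']),2),'tcp',np.round(s['tcp_pos']*1000,1),'toolY',round(tooly(s),2),'q',np.round(s['orientation'],4),'F',np.round(s['wrist_force'],1),'open',round(float(s['opening']),3))
    for c,z,box in items: print(c,rect('wrist',p,X,c,z,.012,box,s))
E
python3 - <<'E'
from h import *
pile=(.2,.75,.05,.4)
wlook('w1',[('blue',.132,pile),('cream',.092,pile),('green',.092,pile),('red',.052,pile),('yellow',.052,pile)])
E
```

```text
t 2.48 tcp [500.  183.  239.2] toolY 2.19 q [-2.000e-04  6.935e-01  7.205e-01 -1.000e-04] F [ 0.4 -0.3 -0.1] open 1.0
blue (array([499.2, 184.5, 117.6,  60.3,  92.9]), [[472.0, 124.0], [532.0, 127.0], [526.0, 245.0], [466.0, 242.0]])
cream (array([499. , 126.2, 115.9,  57.6,   4. ]), [[439.0, 151.0], [443.0, 93.0], [559.0, 102.0], [555.0, 159.0]])
green (array([493.9, 239.2, 117.6,  59.7,   4.3]), [[433.0, 265.0], [438.0, 205.0], [555.0, 214.0], [550.0, 273.0]])
red (array([570.9, 245.4,  60.3,  22.9,  92.7]), [[561.0, 215.0], [584.0, 216.0], [581.0, 276.0], [558.0, 275.0]])
yellow (array([570.5, 133.7,  63.3,  45.7,  92.3]), [[549.0, 101.0], [595.0, 103.0], [592.0, 166.0], [546.0, 164.0]])
```

>>> apply_moves([
  [-1,0,0.04,-0.9,0,0,0.14],
  [-1,0,0,-1,0,0,0],
  [-1,0,0,-1,0,0,0],
  [-1,0,0,-1,0,0,0],
  [-1,0,0,-1,0,0,0],
  [-1,0,0,-0.6,0,0,0],
  [-1,0,0,0,0,0,0],
  [1,0,0,0,0,0,0],
  [1,0,0,0,0,0,0],
  [1,0,0,0,0,0,0],
], grip_force=40)

```text
time: 3.78
tcp_pos: [0.5005, 0.1843, 0.1028]
orientation: [0.0, 0.689, 0.725, 0.001]
wrist_force: [-1.1, 0.5, 7.0]
opening: 0.724
grip_force: 43.9
```

>>> apply_moves([
  [1,0,0,0,0,0,0],
  [1,0,0,0,0,0,0],
])

```text
time: 4.03
tcp_pos: [0.5005, 0.1844, 0.1028]
orientation: [0.0, 0.689, 0.725, 0.001]
wrist_force: [-2.2, -1.1, 6.2]
opening: 0.719
grip_force: 43.9
```

>>> apply_moves([
  [1,0,0,0.6,0,0,0],
  [1,0,0,1,0,0,0],
  [1,0,0,1,0,0,0],
  [1,0,-0.5,0.4,0,0,0],
  [1,0.04,-0.967,0,0,0,-0.95],
  [1,0.04,-0.967,0,0,0,-0.95],
  [1,0.04,-0.967,0,0,0,-0.95],
  [1,0.04,-0.967,0,0,0,-0.95],
  [1,0.04,-0.967,0,0,0,-0.95],
  [1,0.04,-0.967,0,0,0,-0.95],
])

```text
time: 5.28
tcp_pos: [0.5062, 0.0249, 0.1767]
orientation: [0.0, 0.848, 0.531, -0.0]
wrist_force: [0.7, -0.5, -2.0]
opening: 0.72
grip_force: 44.6
```

>>> apply_moves([
  [1,0.04,-0.967,0,0,0,-0.95],
  [1,0.04,-0.967,0,0,0,-0.95],
  [1,0.04,-0.967,0,0,0,-0.95],
  [1,0.04,-0.967,0,0,0,-0.95],
  [1,0.04,-0.967,0,0,0,-0.95],
  [1,0.04,-0.967,0,0,0,-0.95],
  [1,0.04,-0.967,0,0,0,-0.95],
  [1,0.04,-0.967,0,0,0,-0.95],
  [1,0.04,-0.967,0,0,0,-0.95],
  [1,0.04,-0.967,0,0,0,-0.95],
])

```text
time: 6.52
tcp_pos: [0.5162, -0.2168, 0.1768]
orientation: [-0.0, 0.99, 0.144, -0.0]
wrist_force: [0.2, -0.3, -2.4]
opening: 0.723
grip_force: 44.6
```

>>> apply_moves([
  [1,0.04,-0.967,0,0,0,-0.95],
  [1,0.04,-0.967,0,0,0,-0.95],
  [1,0.04,-0.967,0,0,0,-0.95],
  [1,0.04,-0.967,0,0,0,-0.95],
  [1,0,0,0,0,0,0],
])

```text
time: 7.15
tcp_pos: [0.5196, -0.3144, 0.1767]
orientation: [0.001, 1.0, -0.021, -0.0]
wrist_force: [-0.4, -0.2, -2.2]
opening: 0.723
grip_force: 44.6
```

Run:
```python
from h import *
m=(.2,.8,-.5,.1)
wlook('w2',[('blue',.003,m),('green',.003,m),('red',.003,m)])
s=sense();print(np.round(s['joints'],2))
```

```text
t 7.15 tcp [ 519.6 -314.4  176.7] toolY -92.39 q [ 6.000e-04  9.998e-01 -2.090e-02 -2.000e-04] F [-0.4 -0.2 -2.2] open 0.723
blue (array([ 583. , -332.4,   91.7,   27.4,   87.5]), [[567.0, -378.0], [595.0, -379.0], [599.0, -287.0], [571.0, -286.0]])
green (array([ 518.1, -102.2,  157.2,   50. ,  166.4]), [[589.0, -145.0], [600.0, -96.0], [448.0, -59.0], [436.0, -108.0]])
red (array([ 484.7, -191.3,  149.2,   75.2,  179.3]), [[559.0, -230.0], [560.0, -155.0], [411.0, -153.0], [410.0, -228.0]])
[-0.04  0.69  0.75  1.74 -0.57  0.94 -0.67]
```

View pics/w2.png

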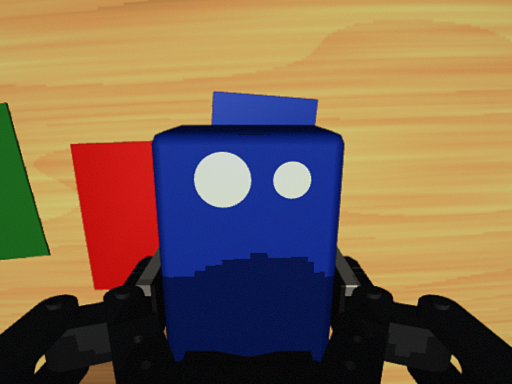

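The held blue tin sits over the blue mat, whose far edge runs (214,92) to (318,100). That fits the mat pose from the external cameras. Now I lower it.

>>> apply_moves([
  [1,0.05,-0.36,0,0,0,-0.88],
  [1,0,0,-1,0,0,0],
  [1,0,0,-1,0,0,0],
  [1,0,0,-1,0,0,0],
  [1,0,0,-1,0,0,0],
  [1,0,0,-1,0,0,0],
  [1,0,0,-0.8,0,0,0],
  [1,0,0,-0.4,0,0,0],
  [1,0,0,-0.2,0,0,0],
  [1,0,0,0,0,0,0],
])

```text
time: 8.45
tcp_pos: [0.5215, -0.321, 0.017]
orientation: [0.0, 0.998, -0.057, 0.0]
wrist_force: [0.2, 0.1, -3.2]
opening: 0.72
grip_force: 44.7
```

Run:
```python
from h import *
s=sense(); print(np.round(s['tcp_pos']*1000,1),tooly(s),s['wrist_force'])
```

```text
[ 521.5 -321.    17. ] -96.50046911339462 [ 0.21543316  0.07850436 -3.240346  ]
```

>>> apply_moves([
  [1,-0.03,-0.1,-0.04,0,0,-0.06],
  [1,0,0,-0.08,0,0,0],
  [1,0,0,0,0,0,0],
])

```text
time: 8.82
tcp_pos: [0.5207, -0.3235, 0.0139]
orientation: [0.0, 0.998, -0.059, 0.0]
wrist_force: [-0.7, -0.2, -2.6]
opening: 0.721
grip_force: 44.8
```

>>> apply_moves([
  [1,0,0,-0.05,0,0,0],
  [-1,0,0,0,0,0,0],
  [-1,0,0,0,0,0,0],
  [-1,0,0,0,0,0,0],
  [-1,0,0,0.4,0,0,0],
  [-1,0,0,1,0,0,0],
  [-1,0,0,1,0,0,0],
  [-1,0,0,1,0,0,0],
  [-1,0,0,1,0,0,0],
  [-1,0,0,1,0,0,0],
])

```text
time: 10.07
tcp_pos: [0.5205, -0.3235, 0.149]
orientation: [0.0, 0.998, -0.059, 0.0]
wrist_force: [0.3, 0.2, -0.3]
opening: 1.002
grip_force: 0.0
```

>>> apply_moves([
  [-1,0,0,1,0,0,0],
  [-1,0,0,1,0,0,0],
  [-1,-0.05,0.95,0.5,0,0,0.1],
  [-1,-0.05,0.95,0.5,0,0,0.1],
  [-1,-0.05,0.95,0,0,0,0.1],
  [-1,-0.05,0.95,0,0,0,0.1],
  [-1,-0.05,0.95,0,0,0,0.1],
  [-1,-0.05,0.95,0,0,0,0.1],
  [-1,-0.05,0.95,0,0,0,0.1],
  [-1,-0.05,0.95,0,0,0,0.1],
])

```text
time: 11.32
tcp_pos: [0.5104, -0.1327, 0.2231]
orientation: [-0.0, 1.0, -0.024, 0.0]
wrist_force: [0.1, 0.7, -0.6]
opening: 0.995
grip_force: 0.0
```

>>> apply_moves([
  [-1,-0.05,0.95,0,0,0,0.1],
  [-1,-0.05,0.95,0,0,0,0.1],
  [-1,-0.05,0.95,0,0,0,0.1],
  [-1,-0.05,0.95,0,0,0,0.1],
  [-1,-0.05,0.95,0,0,0,0.1],
  [-1,-0.05,0.95,0,0,0,0.1],
  [-1,-0.05,0.95,0,0,0,0.1],
  [-1,-0.05,0.95,0,0,0,0.1],
  [-1,-0.05,0.95,0,0,0,0.1],
  [-1,-0.05,0.95,0,0,0,0.1],
])

```text
time: 12.58
tcp_pos: [0.498, 0.1048, 0.2231]
orientation: [-0.0, 1.0, 0.019, 0.0]
wrist_force: [-0.3, 0.3, 0.1]
opening: 0.998
grip_force: 0.0
```

```bash
cat >> h.py <<'E'
def survey(tag,items):
    for n in('top','scene'):
        p,d=capture(n); cv2.imwrite(f'pics/{n}{tag}.png',p); X=cloud(n,d)
        for nm,c,z,box in items:
            r=rect(n,p,X,c,z,.012,box); print(n,nm,None if r is None else r[0])
E
python3 - <<'E'
from h import *
pile=(.2,.75,.05,.4); m=(.2,.8,-.5,-.25)
wlook('w3',[('cream',.092,pile),('green',.092,pile)])
survey('1',[('blue tin','blue',.043,m),('blue mat','blue',.003,m),('cream','cream',.092,pile),('green','green',.092,pile)])
E
```

```text
t 12.57 tcp [498.  104.8 223.1] toolY -87.8 q [-2.000e-04  9.998e-01  1.920e-02  2.000e-04] F [-0.3  0.3  0.1] open 0.998
cream (array([514.3, 126.7,  84.3,  58. ,   4. ]), [[470.0, 153.0], [474.0, 95.0], [558.0, 101.0], [554.0, 159.0]])
green (array([494.4, 238.1, 117.2,  59.6,   4.5]), [[434.0, 263.0], [438.0, 204.0], [555.0, 213.0], [551.0, 272.0]])
top blue tin [ 518.7 -322.7  120.1   63.7  173.1]
top blue mat [ 518.7 -324.2  145.3   87.2  173.3]
top cream [492.7 103.5  17.7  10.1   0.6]
top green None
scene blue tin [ 530.9 -316.7  125.6   66.9  172.8]
scene blue mat [ 522.8 -322.9  145.4   88.4  173.7]
scene cream [517.8 128.1  81.9  56.8   4. ]
scene green [497.4 238.6 119.2  59.    4.7]
```

>>> apply_moves([
  [-1,0.02,0.86,0,0,0,0.36],
  [-1,0,0,-1,0,0,0],
  [-1,0,0,-1,0,0,0],
  [-1,0,0,-1,0,0,0],
  [-1,0,0,-1,0,0,0],
  [-1,0,0,-1,0,0,0],
  [-1,0,0,-0.8,0,0,0],
  [-1,0,0,-0.4,0,0,0],
  [-1,0,0,-0.2,0,0,0],
  [-1,0,0,0,0,0,0],
])

```text
time: 13.98
tcp_pos: [0.4988, 0.1256, 0.0628]
orientation: [-0.0, 0.999, 0.035, 0.0]
wrist_force: [0.1, -0.8, -0.1]
opening: 0.998
grip_force: 0.0
```

>>> apply_moves([
  [1,0,0,0,0,0,0],
  [1,0,0,0,0,0,0],
  [1,0,0,0,0,0,0],
  [1,0,0,0,0,0,0],
  [1,0,0,0.4,0,0,0],
  [1,0,0,0.9,0,0,0],
  [1,0,0,0.9,0,0,0],
  [1,0,0,0.9,0,0,0],
  [1,0,0,0.9,0,0,0],
  [1,0,0,0,0,0,0],
])

```text
time: 15.22
tcp_pos: [0.4992, 0.1259, 0.1641]
orientation: [-0.001, 0.999, 0.035, 0.001]
wrist_force: [0.3, 0.5, -2.9]
opening: 0.72
grip_force: 45.2
```

>>> apply_moves([
  [1,-0.027,-0.937,0,0,0,-0.114],
  [1,-0.027,-0.937,0,0,0,-0.114],
  [1,-0.027,-0.937,0,0,0,-0.114],
  [1,-0.027,-0.937,0,0,0,-0.114],
  [1,-0.027,-0.937,0,0,0,-0.114],
  [1,-0.027,-0.937,0,0,0,-0.114],
  [1,-0.027,-0.937,0,0,0,-0.114],
  [1,-0.027,-0.937,0,0,0,-0.114],
  [1,-0.027,-0.937,0,0,0,-0.114],
  [1,-0.027,-0.937,0,0,0,-0.114],
])

```text
time: 16.48
tcp_pos: [0.4915, -0.1093, 0.162]
orientation: [-0.0, 1.0, -0.015, -0.0]
wrist_force: [-0.8, -0.5, -2.9]
opening: 0.72
grip_force: 45.0
```

>>> apply_moves([
  [1,-0.027,-0.937,0,0,0,-0.114],
  [1,-0.027,-0.937,0,0,0,-0.114],
  [1,-0.027,-0.937,0,0,0,-0.114],
  [1,-0.027,-0.937,0,0,0,-0.114],
  [1,-0.027,-0.937,0,0,0,-0.114],
  [1,-0.027,-0.937,0,0,0,-0.114],
  [1,-0.027,-0.937,0,0,0,-0.114],
  [1,-0.027,-0.937,0,0,0,-0.114],
  [1,-0.027,-0.937,0,0,0,-0.114],
  [1,0,0,0,0,0,0],
])

```text
time: 17.73
tcp_pos: [0.4849, -0.3209, 0.1619]
orientation: [0.0, 0.998, -0.061, -0.0]
wrist_force: [-0.2, 1.0, -2.1]
opening: 0.721
grip_force: 45.0
```

Run:
```python
from h import *
s=sense(); print(np.round(s['tcp_pos']*1000,1),tooly(s),s['wrist_force'])
b=(.3,.7,-.42,-.22); z=s['tcp_pos'][2]-.0108+.04
survey('2',[('cream','cream',z,b)])
```

```text
[ 484.9 -320.9  161.9] -96.96181629832128 [-0.23135835  0.98648179 -2.06145289]
top cream [ 537.9 -303.2   27.    13.3  126.2]
scene cream [ 522.8 -321.5   56.9   48.5   82.8]
```

>>> apply_moves([
  [1,0.04,0.06,0,0,0,0.03],
  [1,0,0,-1,0,0,0],
  [1,0,0,-1,0,0,0],
  [1,0,0,-1,0,0,0],
  [1,0,0,-0.8,0,0,0],
  [1,0,0,-0.4,0,0,0],
  [1,0,0,0,0,0,0],
])

```text
time: 18.7
tcp_pos: [0.4867, -0.3178, 0.0573]
orientation: [-0.0, 0.998, -0.058, -0.0]
wrist_force: [-1.1, -0.9, -2.7]
opening: 0.717
grip_force: 45.0
```

>>> apply_moves([
  [1,-0.03,-0.06,-0.06,0,0,-0.03],
  [1,0,0,-0.08,0,0,0],
  [1,0,0,-0.04,0,0,0],
  [1,0,0,0,0,0,0],
])

```text
time: 19.2
tcp_pos: [0.4863, -0.3197, 0.0542]
orientation: [-0.0, 0.998, -0.06, 0.001]
wrist_force: [-3.8, 3.2, 16.4]
opening: 0.723
grip_force: 47.4
```

>>> apply_moves([
  [-1,0,0,0,0,0,0],
  [-1,0,0,0,0,0,0],
  [-1,0,0,0,0,0,0],
  [-1,0,0,0.4,0,0,0],
  [-1,0,0,1,0,0,0],
  [-1,0,0,1,0,0,0],
  [-1,0,0,1,0,0,0],
  [-1,0,0,1,0,0,0],
  [-1,0,0,1,0,0,0],
  [-1,0,0,1,0,0,0],
])

```text
time: 20.45
tcp_pos: [0.4859, -0.3195, 0.2145]
orientation: [0.0, 0.998, -0.06, 0.0]
wrist_force: [0.3, -0.4, -0.0]
opening: 1.006
grip_force: 0.0
```

>>> apply_moves([
  [-1,0.014,0.97,0,0,0,0.097],
  [-1,0.014,0.97,0,0,0,0.097],
  [-1,0.014,0.97,0,0,0,0.097],
  [-1,0.014,0.97,0,0,0,0.097],
  [-1,0.014,0.97,0,0,0,0.097],
  [-1,0.014,0.97,0,0,0,0.097],
  [-1,0.014,0.97,0,0,0,0.097],
  [-1,0.014,0.97,0,0,0,0.097],
  [-1,0.014,0.97,0,0,0,0.097],
  [-1,0.014,0.97,0,0,0,0.097],
])

```text
time: 21.7
tcp_pos: [0.4895, -0.0763, 0.2136]
orientation: [-0.0, 1.0, -0.017, 0.0]
wrist_force: [0.3, 0.5, 0.3]
opening: 0.997
grip_force: 0.0
```

>>> apply_moves([
  [-1,0.014,0.97,0,0,0,0.097],
  [-1,0.014,0.97,0,0,0,0.097],
  [-1,0.014,0.97,0,0,0,0.097],
  [-1,0.014,0.97,0,0,0,0.097],
  [-1,0.014,0.97,0,0,0,0.097],
  [-1,0.014,0.97,0,0,0,0.097],
  [-1,0.014,0.97,0,0,0,0.097],
  [-1,0.014,0.97,0,0,0,0.097],
  [-1,0.014,0.97,0,0,0,0.097],
  [-1,0.014,0.97,0,0,0,0.097],
])

```text
time: 22.95
tcp_pos: [0.4931, 0.1668, 0.2133]
orientation: [-0.0, 1.0, 0.025, 0.0]
wrist_force: [-0.5, -0.1, -0.2]
opening: 1.0
grip_force: 0.0
```

Run:
```python
from h import *
pile=(.2,.75,.05,.4); m=(.2,.8,-.5,-.25)
wlook('w4',[('green',.092,pile),('red',.052,pile),('yellow',.052,pile)])
survey('3',[('blue tin','blue',.043,m),('blue mat','blue',.003,m),('cream','cream',.083,m),('yellow','yellow',.052,pile),('green','green',.092,pile),('gmat','green',.003,(.2,.8,-.2,.05)),('rmat','red',.003,(.2,.8,-.4,0))])
```

```text
t 22.95 tcp [493.1 166.8 213.3] toolY -87.11 q [-1.000e-04  9.997e-01  2.520e-02  1.000e-04] F [-0.5 -0.1 -0.2] open 1.0
green (array([494.6, 238.3, 117. ,  59.5,   4.6]), [[434.0, 263.0], [439.0, 204.0], [555.0, 213.0], [551.0, 273.0]])
red (array([567.3, 243.6,  62. ,  29.9,  92.4]), [[554.0, 212.0], [584.0, 213.0], [581.0, 275.0], [551.0, 274.0]])
yellow (array([534.8, 130.6, 117.5,  61. ,   2.1]), [[475.0, 159.0], [477.0, 98.0], [595.0, 102.0], [592.0, 163.0]])
top blue tin [ 565.3 -327.5   64.4   29.5   89.8]
top blue mat [ 518.5 -324.3  145.6   87.1  173.3]
top cream [ 485.2 -319.6  116.6   58.9  173.1]
top yellow [532.5 127.9 120.8  60.5   1. ]
top green None
top gmat [521.  -60.7 147.   89.    4.1]
top rmat [ 483.4 -198.9  147.4   87.3  179. ]
scene blue tin [ 564.1 -321.5   69.4   44.4   93.5]
scene blue mat [ 522.4 -322.9  146.1   88.4  173.7]
scene cream [ 488.7 -318.   114.7   56.3  173.7]
scene yellow [542.5 129.6 128.2  61.8   2.2]
scene green [498.3 238.6 117.8  59.1   4.4]
scene gmat [523.6 -59.2 147.   88.6   4. ]
scene rmat [ 486.2 -196.7  148.5   89.5  179.2]
```

View pics/top3.png

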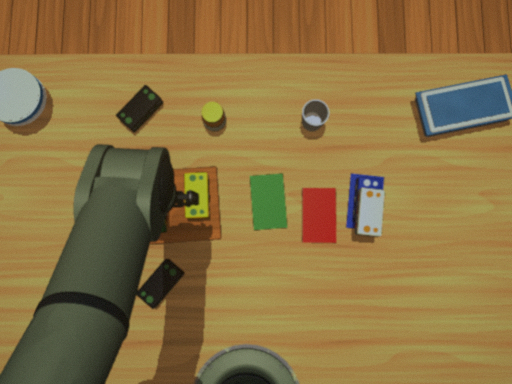

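Top view: cream is stepped on blue on the blue mat at (370,207), and yellow at (195,196) is still on the board. Next is green.

>>> apply_moves([
  [-1,0.04,0.955,0,0,0,0.16],
  [-1,0.04,0.955,0,0,0,0.16],
  [-1,0,0.955,0,0,0,0],
  [-1,0,0,-1,0,0,0],
  [-1,0,0,-1,0,0,0],
  [-1,0,0,-1,0,0,0],
  [-1,0,0,-1,0,0,0],
  [-1,0,0,-1,0,0,0],
  [-1,0,0,-0.7,0,0,0],
  [-1,0,0,-0.3,0,0,0],
])

```text
time: 24.35
tcp_pos: [0.4949, 0.2374, 0.0622]
orientation: [0.0, 0.999, 0.039, -0.0]
wrist_force: [0.2, 0.0, 0.2]
opening: 1.0
grip_force: 0.0
```

>>> apply_moves([
  [1,0,0,0,0,0,0],
  [1,0,0,0,0,0,0],
  [1,0,0,0,0,0,0],
  [1,0,0,0,0,0,0],
  [1,0,0,0.4,0,0,0],
  [1,0,0,0.8,0,0,0],
  [1,0,0,0.8,0,0,0],
  [1,0,-0.4,0,0,0,0],
  [1,0.09,-0.96,0,0,0,-0.01],
  [1,0.09,-0.96,0,0,0,-0.01],
])

```text
time: 25.6
tcp_pos: [0.4993, 0.178, 0.113]
orientation: [0.0, 0.999, 0.038, -0.0]
wrist_force: [-0.1, 0.3, -2.2]
opening: 0.725
grip_force: 44.3
```

>>> apply_moves([
  [1,0.09,-0.96,0,0,0,-0.01],
  [1,0.09,-0.96,0,0,0,-0.01],
  [1,0.09,-0.96,0,0,0,-0.01],
  [1,0.09,-0.96,0,0,0,-0.01],
  [1,0.09,-0.96,0,0,0,-0.01],
  [1,0.09,-0.96,0,0,0,-0.01],
  [1,0.09,-0.96,0,0,0,-0.01],
  [1,0.09,-0.96,0,0,0,-0.01],
  [1,0.09,-0.96,0,0,0,-0.01],
  [1,0.09,-0.96,0,0,0,-0.01],
])

```text
time: 26.85
tcp_pos: [0.5216, -0.0621, 0.1129]
orientation: [0.0, 0.999, 0.034, -0.0]
wrist_force: [0.2, 0.9, -2.5]
opening: 0.721
grip_force: 44.3
```

Run:
```python
from h import *
s=sense(); print(np.round(s['tcp_pos']*1000,1),tooly(s),s['wrist_force'])
```

```text
[521.6 -62.1 112.9] -86.14567428634652 [ 0.22922703  0.90901983 -2.45110751]
```

>>> apply_moves([
  [1,0.03,0.08,0,0,0,0.04],
  [1,0,0,-1,0,0,0],
  [1,0,0,-1,0,0,0],
  [1,0,0,-1,0,0,0],
  [1,0,0,-0.6,0,0,0],
  [1,0,0,-0.2,0,0,0],
  [1,0,0,-0.1,0,0,0],
  [1,0,0,0,0,0,0],
])

```text
time: 27.85
tcp_pos: [0.5231, -0.0588, 0.016]
orientation: [-0.0, 0.999, 0.036, 0.0]
wrist_force: [-0.7, 0.7, -1.8]
opening: 0.721
grip_force: 44.4
```

>>> apply_moves([
  [1,0,-0.05,-0.06,0,0,0],
  [1,0,0,-0.05,0,0,0],
  [1,0,0,-0.02,0,0,0],
  [-1,0,0,0,0,0,0],
  [-1,0,0,0,0,0,0],
  [-1,0,0,0,0,0,0],
  [-1,0,0,0.4,0,0,0],
  [-1,0,0,1,0,0,0],
  [-1,0,0,1,0,0,0],
  [-1,0,0,1,0,0,0],
])

```text
time: 29.1
tcp_pos: [0.5227, -0.0602, 0.0986]
orientation: [-0.0, 0.999, 0.035, 0.0]
wrist_force: [0.0, -0.6, -0.1]
opening: 1.002
grip_force: 0.0
```

>>> apply_moves([
  [-1,-0.1,0.9,1,0,0,0],
  [-1,-0.1,0.95,1,0,0,0],
  [-1,-0.1,0.95,1,0,0,0],
  [-1,-0.1,0.95,1,0,0,0],
  [-1,-0.1,0.95,0.6,0,0,0],
  [-1,-0.1,0.95,0,0,0,0],
  [-1,-0.1,0.95,0,0,0,0],
  [-1,-0.1,0.95,0,0,0,0],
  [-1,-0.1,0.95,0,0,0,0],
  [-1,-0.1,0.95,0,0,0,0],
])

```text
time: 30.35
tcp_pos: [0.4975, 0.1768, 0.2129]
orientation: [-0.0, 0.999, 0.035, 0.0]
wrist_force: [0.3, -0.1, -0.2]
opening: 0.999
grip_force: 0.0
```

Run:
```python
from h import *
pile=(.2,.75,.05,.4); g=(.2,.8,-.2,.05)
wlook('w5',[('red',.052,pile),('yellow',.052,pile)])
survey('4',[('red','red',.052,pile),('green','green',.043,g),('gmat','green',.003,g)])
```

```text
t 30.35 tcp [497.5 176.8 212.9] toolY -85.95 q [-1.000e-04  9.994e-01  3.540e-02  0.000e+00] F [ 0.3 -0.1 -0.2] open 0.999
red (array([523.6, 242.7, 118.5,  61. ,   2.2]), [[463.0, 271.0], [466.0, 210.0], [584.0, 215.0], [582.0, 275.0]])
yellow (array([534.8, 130.7, 117.7,  61.3,   2.1]), [[475.0, 159.0], [477.0, 98.0], [595.0, 102.0], [592.0, 164.0]])
top red [478.7 217.   28.7  15.6 179.8]
top green [519.8 -61.  119.5  62.3   4.5]
top gmat [521.2 -60.5 147.2  88.8   4.2]
scene red [532.3 242.6 130.2  62.7   2.3]
scene green [530.1 -59.  123.3  62.2   4.4]
scene gmat [524.  -59.3 146.2  88.5   4.2]
```

>>> apply_moves([
  [-1,0.35,0.87,0,0,0,-0.12],
  [-1,0.35,0.87,0,0,0,-0.12],
  [-1,0.34,0.87,0,0,0,-0.12],
  [-1,0,0,-1,0,0,0],
  [-1,0,0,-1,0,0,0],
  [-1,0,0,-1,0,0,0],
  [-1,0,0,-1,0,0,0],
  [-1,0,0,-1,0,0,0],
  [-1,0,0,-1,0,0,0],
  [-1,0,0,-1,0,0,0],
])

```text
time: 31.75
tcp_pos: [0.5241, 0.2404, 0.037]
orientation: [0.0, 1.0, 0.019, 0.0]
wrist_force: [-0.3, 0.0, 0.3]
opening: 1.001
grip_force: 0.0
```

>>> apply_moves([
  [-1,0,0,-0.4,0,0,0],
  [-1,0,0,-0.15,0,0,0],
  [-1,0,0,0,0,0,0],
])

```text
time: 32.12
tcp_pos: [0.5241, 0.2413, 0.0241]
orientation: [-0.0, 1.0, 0.02, 0.0]
wrist_force: [-0.1, 0.2, 0.6]
opening: 0.994
grip_force: 0.0
```

>>> apply_moves([
  [-1,0,0,-0.04,0,0,0],
  [1,0,0,0,0,0,0],
  [1,0,0,0,0,0,0],
  [1,0,0,0,0,0,0],
  [1,0,0,0,0,0,0],
  [1,0,0,0.4,0,0,0],
  [1,0,0,0.9,0,0,0],
  [1,0,0,0.9,0,0,0],
  [1,0,0,0.9,0,0,0],
  [1,0,0,0.9,0,0,0],
])

```text
time: 33.38
tcp_pos: [0.5237, 0.2413, 0.1238]
orientation: [0.0, 1.0, 0.02, 0.0]
wrist_force: [0.4, -0.6, -2.5]
opening: 0.721
grip_force: 44.5
```

>>> apply_moves([
  [1,-0.05,-0.5,0,0,0,0],
  [1,-0.087,-0.95,0,0,0,-0.036],
  [1,-0.087,-0.95,0,0,0,-0.036],
  [1,-0.087,-0.95,0,0,0,-0.036],
  [1,-0.087,-0.95,0,0,0,-0.036],
  [1,-0.087,-0.95,0,0,0,-0.036],
  [1,-0.087,-0.95,0,0,0,-0.036],
  [1,-0.087,-0.95,0,0,0,-0.036],
  [1,-0.087,-0.95,0,0,0,-0.036],
  [1,-0.087,-0.95,0,0,0,-0.036],
])

```text
time: 34.62
tcp_pos: [0.5016, 0.0126, 0.1219]
orientation: [0.0, 1.0, 0.005, -0.001]
wrist_force: [-0.5, 0.1, -2.9]
opening: 0.72
grip_force: 44.7
```

>>> apply_moves([
  [1,-0.087,-0.95,0,0,0,-0.036],
  [1,-0.087,-0.95,0,0,0,-0.036],
  [1,-0.087,-0.95,0,0,0,-0.036],
  [1,-0.087,-0.95,0,0,0,-0.036],
  [1,-0.087,-0.95,0,0,0,-0.036],
  [1,-0.087,-0.95,0,0,0,-0.036],
  [1,-0.087,-0.95,0,0,0,-0.036],
  [1,-0.087,-0.95,0,0,0,-0.036],
  [1,-0.087,-0.95,0,0,0,-0.036],
  [1,0,0,0,0,0,0],
])

```text
time: 35.88
tcp_pos: [0.4813, -0.2014, 0.122]
orientation: [0.0, 1.0, -0.011, -0.001]
wrist_force: [-0.2, 0.4, -2.3]
opening: 0.721
grip_force: 44.6
```

Run:
```python
from h import *
s=sense(); print(np.round(s['tcp_pos']*1000,1),tooly(s),s['wrist_force'])
```

```text
[ 481.3 -201.4  122. ] -91.20712778943683 [-0.24964475  0.44284991 -2.32646624]
```

>>> apply_moves([
  [1,0.14,0.14,0,0,0,0.06],
  [1,0,0,-1,0,0,0],
  [1,0,0,-1,0,0,0],
  [1,0,0,-1,0,0,0],
  [1,0,0,-0.8,0,0,0],
  [1,0,0,-0.3,0,0,0],
  [1,0,0,-0.1,0,0,0],
  [1,0,0,0,0,0,0],
])

```text
time: 36.88
tcp_pos: [0.4871, -0.195, 0.018]
orientation: [0.0, 1.0, -0.006, 0.0]
wrist_force: [0.9, 0.1, -2.4]
opening: 0.72
grip_force: 44.6
```

>>> apply_moves([
  [1,-0.09,-0.11,-0.06,0,0,-0.03],
  [1,0,0,-0.06,0,0,0],
  [1,0,0,-0.06,0,0,0],
  [-1,0,0,0,0,0,0],
  [-1,0,0,0,0,0,0],
  [-1,0,0,0,0,0,0],
  [-1,0,0,0.4,0,0,0],
  [-1,0,0,1,0,0,0],
  [-1,0,0,1,0,0,0],
  [-1,0,0,1,0,0,0],
])

```text
time: 38.12
tcp_pos: [0.4846, -0.1979, 0.0994]
orientation: [0.0, 1.0, -0.007, 0.0]
wrist_force: [0.2, 1.1, 0.4]
opening: 1.002
grip_force: 0.0
```

>>> apply_moves([
  [-1,0.143,0.938,0.9,0,0,0.041],
  [-1,0.143,0.938,0,0,0,0.041],
  [-1,0.143,0.938,0,0,0,0.041],
  [-1,0.143,0.938,0,0,0,0.041],
  [-1,0.143,0.938,0,0,0,0.041],
  [-1,0.143,0.938,0,0,0,0.041],
  [-1,0.143,0.938,0,0,0,0.041],
  [-1,0.143,0.938,0,0,0,0.041],
  [-1,0.143,0.938,0,0,0,0.041],
  [-1,0.143,0.938,0,0,0,0.041],
])

```text
time: 39.38
tcp_pos: [0.5205, 0.0374, 0.1212]
orientation: [-0.0, 1.0, 0.011, 0.0]
wrist_force: [0.3, 0.0, -0.3]
opening: 0.998
grip_force: 0.0
```

>>> apply_moves([
  [-1,0.143,0.938,0,0,0,0.041],
  [-1,0.143,0.938,0,0,0,0.041],
  [-1,0.143,0.938,0,0,0,0.041],
  [-1,0.143,0.938,0,0,0,0.041],
  [-1,0,0,0,0,0,0],
])

```text
time: 40.0
tcp_pos: [0.5347, 0.1322, 0.1209]
orientation: [-0.0, 1.0, 0.019, 0.0]
wrist_force: [0.2, -0.8, -0.3]
opening: 1.001
grip_force: 0.0
```

Run:
```python
from h import *
pile=(.2,.75,.05,.4); r=(.2,.8,-.27,-.13); m=(.2,.8,-.5,-.25)
s=sense(); print(np.round(s['tcp_pos']*1000,1),tooly(s),s['wrist_force'])
survey('5',[('yellow','yellow',.052,pile),('red','red',.043,r),('rmat','red',.003,r),('cream','cream',.083,m),('bmat','blue',.003,m)])
```

```text
[534.7 132.2 120.9] -87.80352921572134 [ 0.2415     -0.84580488 -0.26102253]
top yellow [505.7 127.6  62.9  60.    0.6]
top red [ 482.4 -197.6  115.8   63.1  179.8]
top rmat [ 483.4 -198.8  147.5   87.1  179. ]
top cream [ 485.2 -319.6  116.7   59.   173.3]
top bmat [ 518.7 -324.4  145.3   86.9  173.3]
scene yellow [544.5 129.7 127.4  61.8   2.2]
scene red [ 493.6 -194.1  129.4   61.8  178.9]
scene rmat [ 486.2 -196.6  148.3   89.8  179.3]
scene cream [ 488.3 -318.2  114.9   56.6  173. ]
scene bmat [ 521.9 -322.4  145.6   87.8  173. ]
```

>>> apply_moves([
  [-1,0,-0.06,-0.9,0,0,0],
  [-1,0,0,-1,0,0,0],
  [-1,0,0,-1,0,0,0],
  [-1,0,0,-0.7,0,0,0],
  [-1,0,0,-0.3,0,0,0],
  [-1,0,0,0,0,0,0],
  [1,0,0,0,0,0,0],
  [1,0,0,0,0,0,0],
  [1,0,0,0,0,0,0],
  [1,0,0,0,0,0,0],
])

```text
time: 41.35
tcp_pos: [0.5351, 0.1291, 0.0239]
orientation: [-0.0, 1.0, 0.018, 0.0]
wrist_force: [-2.9, 1.0, 6.5]
opening: 0.718
grip_force: 43.6
```

>>> apply_moves([
  [1,0,0,0.4,0,0,0],
  [1,0,0,0.9,0,0,0],
  [1,0,0,0.9,0,0,0],
  [1,0,0,0.9,0,0,0],
  [1,0,0,0.9,0,0,0],
  [1,0,0,0.9,0,0,0],
  [1,0,0,0.4,0,0,0],
  [1,0,-0.4,0,0,0,0],
  [1,-0.03,-0.93,0,0,0,-0.094],
  [1,-0.03,-0.93,0,0,0,-0.094],
])

```text
time: 42.6
tcp_pos: [0.5326, 0.07, 0.1549]
orientation: [0.0, 1.0, 0.009, -0.0]
wrist_force: [-0.7, -0.6, -2.3]
opening: 0.718
grip_force: 45.0
```

>>> apply_moves([
  [1,-0.03,-0.93,0,0,0,-0.094],
  [1,-0.03,-0.93,0,0,0,-0.094],
  [1,-0.03,-0.93,0,0,0,-0.094],
  [1,-0.03,-0.93,0,0,0,-0.094],
  [1,-0.03,-0.93,0,0,0,-0.094],
  [1,-0.03,-0.93,0,0,0,-0.094],
  [1,-0.03,-0.93,0,0,0,-0.094],
  [1,-0.03,-0.93,0,0,0,-0.094],
  [1,-0.03,-0.93,0,0,0,-0.094],
  [1,-0.03,-0.93,0,0,0,-0.094],
])

```text
time: 43.85
tcp_pos: [0.5243, -0.1625, 0.1549]
orientation: [0.0, 0.999, -0.032, -0.001]
wrist_force: [-0.2, -0.1, -2.1]
opening: 0.72
grip_force: 45.0
```

>>> apply_moves([
  [1,-0.03,-0.93,0,0,0,-0.094],
  [1,-0.03,-0.93,0,0,0,-0.094],
  [1,-0.03,-0.93,0,0,0,-0.094],
  [1,-0.03,-0.93,0,0,0,-0.094],
  [1,-0.03,-0.93,0,0,0,-0.094],
  [1,-0.03,-0.93,0,0,0,-0.094],
  [1,-0.03,-0.93,0,0,0,-0.094],
  [1,0,0,0,0,0,0],
])

```text
time: 44.85
tcp_pos: [0.5181, -0.326, 0.1549]
orientation: [0.0, 0.998, -0.062, -0.001]
wrist_force: [-0.9, -0.1, -2.9]
opening: 0.721
grip_force: 44.9
```

Run:
```python
from h import *
s=sense(); print(np.round(s['tcp_pos']*1000,1),tooly(s),s['wrist_force'])
```

```text
[ 518.1 -326.   154.9] -97.1240012469892 [-0.87560842 -0.12982807 -2.8551337 ]
```

>>> apply_moves([
  [1,0.1,0.1,0,0,0,0.06],
  [1,0,0,-0.8,0,0,0],
  [1,0,0,-0.8,0,0,0],
  [1,0,0,-0.4,0,0,0],
  [1,0,0,-0.2,0,0,0],
  [1,0,0,0,0,0,0],
])

```text
time: 45.6
tcp_pos: [0.5229, -0.3204, 0.1004]
orientation: [0.0, 0.998, -0.057, -0.0]
wrist_force: [-0.0, -0.1, -2.2]
opening: 0.721
grip_force: 44.9
```

>>> apply_moves([
  [1,-0.09,-0.12,-0.06,0,0,-0.05],
  [1,0,0,-0.08,0,0,0],
  [1,0,0,-0.04,0,0,0],
  [1,0,0,0,0,0,0],
])

```text
time: 46.1
tcp_pos: [0.5207, -0.3233, 0.096]
orientation: [-0.0, 0.998, -0.06, 0.0]
wrist_force: [-0.1, 0.1, -2.1]
opening: 0.717
grip_force: 44.9
```

>>> apply_moves([
  [1,0,0,-0.04,0,0,0],
  [1,0,0,0,0,0,0],
])

```text
time: 46.35
tcp_pos: [0.5207, -0.3233, 0.095]
orientation: [0.0, 0.998, -0.06, 0.0]
wrist_force: [0.1, -0.3, -3.1]
opening: 0.719
grip_force: 45.0
```

>>> apply_moves([
  [1,0,0,-0.04,0,0,0],
  [1,0,0,0,0,0,0],
])

```text
time: 46.6
tcp_pos: [0.5208, -0.3233, 0.0949]
orientation: [-0.0, 0.998, -0.06, 0.0]
wrist_force: [-4.3, 4.2, 13.8]
opening: 0.721
grip_force: 46.8
```

Contact at 14 N, so I release, lift clear and back away.

>>> apply_moves([
  [-1,0,0,0,0,0,0],
  [-1,0,0,0,0,0,0],
  [-1,0,0,0,0,0,0],
  [-1,0,0,0.4,0,0,0],
  [-1,0,0,1,0,0,0],
  [-1,0,0,1,0,0,0],
  [-1,0,0,1,0,0,0],
  [-1,0,0,1,0,0,0],
  [-1,0,0,1,0,0,0],
  [-1,0,0,0,0,0,0],
])

```text
time: 47.85
tcp_pos: [0.5212, -0.3238, 0.2312]
orientation: [0.001, 0.998, -0.06, 0.001]
wrist_force: [-0.2, -0.5, 0.5]
opening: 1.0
grip_force: 0.0
```

>>> apply_moves([
  [-1,0,0.97,0,0,0,0],
  [-1,0,0.97,0,0,0,0],
  [-1,0,0.97,0,0,0,0],
  [-1,0,0.97,0,0,0,0],
  [-1,0,0.97,0,0,0,0],
  [-1,0,0.97,0,0,0,0],
  [-1,0,0.97,0,0,0,0],
  [-1,0,0.97,0,0,0,0],
  [-1,0,0.97,0,0,0,0],
  [-1,0,0.97,0,0,0,0],
])

```text
time: 49.1
tcp_pos: [0.5204, -0.08, 0.2288]
orientation: [0.0, 0.998, -0.06, -0.0]
wrist_force: [-0.5, -0.3, 0.0]
opening: 0.996
grip_force: 0.0
```

>>> apply_moves([
  [-1,0,0.97,0,0,0,0],
  [-1,0,0.97,0,0,0,0],
  [-1,0,0.97,0,0,0,0],
  [-1,0,0.97,0,0,0,0],
  [-1,0,0.97,0,0,0,0],
  [-1,0,0.97,0,0,0,0],
  [-1,0,0.97,0,0,0,0],
  [-1,0,0.97,0,0,0,0],
  [-1,0,0.97,0,0,0,0],
  [-1,0,0,0,0,0,0],
])

```text
time: 50.35
tcp_pos: [0.5203, 0.139, 0.2285]
orientation: [0.0, 0.998, -0.058, -0.0]
wrist_force: [1.1, -1.1, 0.2]
opening: 0.997
grip_force: 0.0
```

Run:
```python
from h import *
r=(.2,.8,-.27,-.13); m=(.2,.8,-.5,-.25); g=(.2,.8,-.2,.05)
survey('6',[('yellow','yellow',.123,m),('cream','cream',.083,m),('bmat','blue',.003,m),('red','red',.043,r),('rmat','red',.003,r),('green','green',.043,g),('gmat','green',.003,g)])
a=cv2.imread('pics/top6.png'); b=cv2.imread('pics/scene6.png')
cv2.imwrite('pics/fin.png',cv2.hconcat([cv2.resize(a[150:270,230:410],(400,267)),cv2.resize(b[120:280,80:320],(400,267))]))
```

```text
top yellow [ 518.  -321.1  120.1   61.4  173.1]
top cream [ 439.6 -314.2   59.4   27.5   79.4]
top bmat [ 523.3 -290.6  145.1   27.   169.7]
top red [ 482.4 -197.6  115.8   63.1  179.8]
top rmat [ 483.4 -198.9  147.7   87.2  179. ]
top green [519.8 -61.  119.7  62.2   4.2]
top gmat [521.3 -60.7 146.9  88.7   4.2]
scene yellow [ 530.2 -317.   130.2   69.5  172.8]
scene cream [ 442.6 -288.7   19.2    8.1   17.7]
scene bmat [ 522.4 -323.4  146.1   89.1  173.8]
scene red [ 493.9 -194.   129.5   63.2  179.9]
scene rmat [ 486.3 -196.6  148.5   89.8  179.3]
scene green [530.2 -59.  123.1  62.2   4.4]
scene gmat [524.  -59.  146.2  88.2   4.2]
```

View pics/fin.png

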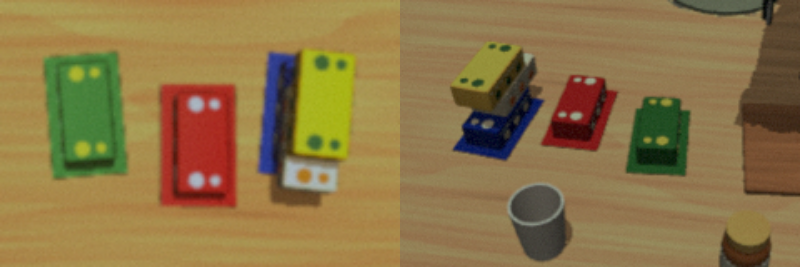

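The final view shows green (90,115) and red (198,145) centred on their mats. On the blue mat (310,110) the blue, cream and yellow tower stands stepped, with yellow straight above blue.

```bash
python3 -c "
from station import *
print(hand_in())"
```

```text
the job is handed in; nothing more can be done
None
```

The display is laid out and handed in after about 50 s of the 128 s: blue, green and red are on their mats to within about 2 mm by the cameras, cream is shifted about 34 mm on blue with yellow back above blue, and the arm never went near the jar, beaker or black tins.

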